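# Load the stain caddy

## Task

Gather the three footed stain jars into the steel caddy, each standing upright and fully down in the recess that matches its foot: large round foot in the large round recess, small round foot in the small round one, square foot in the square one. Set them down without dropping or tipping them, and leave the two straight-sided pots that have no foot where they stand.

Things in the scene. Friction and masses are not known exactly. Their poses are not given: they have to be found in the camera images.
- jar_large_center (a point): Loose, closed; black cap 22 mm tall, violet wall, white bottom; 0.15 to 0.26 kg. Large round footed jar, 100 mm tall: round foot 64 mm across and 8 mm thick, round wall 38 mm across, round cap 42 mm across. This point is its centre, on its vertical axis, half-way up; z points up out of the cap.
- jar_small_center (a point): Loose, closed; black cap 22 mm tall, violet wall, white bottom; 0.08 to 0.15 kg. Small round footed jar, 76 mm tall: round foot 44 mm across and 8 mm thick, round wall 26 mm across, round cap 30 mm across. This point is its centre, on its vertical axis, half-way up; z points up out of the cap.
- jar_square_center (a point): Loose, closed; black cap 22 mm tall, violet wall, white bottom; 0.12 to 0.21 kg. Square footed jar, 88 mm tall: square foot 50 x 50 mm and 8 mm thick, square wall 32 x 32 mm, square cap 36 x 36 mm; its x and y axes are square to its sides. Turned up to 40 degrees at the start. This point is its centre, on its vertical axis, half-way up; z points up out of the cap.
- pot_round_center (a point): Loose, closed; black cap 22 mm tall, violet wall, white bottom; about 0.16 kg. Look-alike that stays: straight round pot without a foot, 92 mm tall, wall 40 mm across, round cap 44 mm across (nothing shows beyond its cap from above). This point is its centre, on its vertical axis, half-way up; z points up out of the cap.
- pot_square_center (a point): Loose, closed; black cap 22 mm tall, violet wall, white bottom; about 0.14 kg. Look-alike that stays: straight square pot without a foot, 80 mm tall, wall 34 x 34 mm, square cap 38 x 38 mm (nothing shows beyond its cap from above). This point is its centre, on its vertical axis, half-way up; z points up out of the cap.
- holder_large_floor (a point): Grey holder block, 96 x 96 mm, 13 mm tall, fixed in the caddy; its black-floored recess is 9 mm deep, round, 80 mm across: for the large round footed jar (8 mm to spare all round). The holders' order in the row varies. This point: centre of the recess floor, 8 mm above the bench (block top 17 mm above it); z up, x and y as the caddy's.
- holder_small_floor (a point): Grey holder block, 96 x 96 mm, 13 mm tall, fixed in the caddy; its black-floored recess is 9 mm deep, round, 60 mm across: for the small round footed jar (8 mm to spare all round). The holders' order in the row varies. This point: centre of the recess floor, 8 mm above the bench (block top 17 mm above it); z up, x and y as the caddy's.
- holder_square_floor (a point): Grey holder block, 96 x 96 mm, 13 mm tall, fixed in the caddy; its black-floored recess is 9 mm deep, square, 66 x 66 mm, its sides along the block's: for the square footed jar (8 mm to spare on each side when the foot is square to it). The holders' order in the row varies. This point: centre of the recess floor, 8 mm above the bench (block top 17 mm above it); z up, x and y as the caddy's.
- caddy: Low open steel tray, 108 mm (x) by 302 mm (y), rim 16 mm above the bench, wall 4 mm, fixed on the bench and turned up to 12 degrees; it carries the three holders in one row along its y axis, 97 mm apart. Origin: centre of its underside. Low or small bench clutter (a petri dish, a slide box, a small oil bottle of 62 mm and so on) stands among the jars.

How it is judged:
At the end, for the whole second after the job is handed in: Each footed jar stands in its own holder: axis within 13 mm of the recess centre, foot on the recess floor (height within 4 mm), within about 3 degrees of upright, still and not touched by the fingers; both pots without a foot stand upright within 20 mm of where they started (horizontal distance between jar_large_center and holder_large_floor below 0.013 m and z of jar_large_center in the frame of holder_large_floor between 0.046 and 0.054 m and angle between each of jar_large_center, jar_small_center, jar_square_center's own z axis and vertical below 0.06 rad and linear speed of each of jar_large, jar_small, jar_square below 0.02 m/s and contact force between each of jar_large, jar_small, jar_square and the fingers below 0.1 N and horizontal distance between jar_small_center and holder_small_floor below 0.013 m and z of jar_small_center in the frame of holder_small_floor between 0.034 and 0.042 m and horizontal distance between jar_square_center and holder_square_floor below 0.013 m and z of jar_square_center in the frame of holder_square_floor between 0.04 and 0.048 m and distance of each of pot_round_center, pot_square_center from where it was at the start of the episode below 0.02 m and angle between each of pot_round_center, pot_square_center's own z axis and vertical below 0.1 rad).
It fails at once if a footed jar is tipped more than about 35 degrees (angle between any of jar_large_center, jar_small_center, jar_square_center's own z axis and vertical above 0.6 rad).
It fails at once if a footed jar is dropped: it moves faster than 0.5 m/s with no finger on it (a free fall of more than about 13 mm) ((linear speed of jar_large above 0.5 m/s and contact force between jar_large and the fingers below 0.1 N) or (linear speed of jar_small above 0.5 m/s and contact force between jar_small and the fingers below 0.1 N) or (linear speed of jar_square above 0.5 m/s and contact force between jar_square and the fingers below 0.1 N)).
It fails at once if a pot without a foot is moved more than 20 mm from where it stood (distance of any of pot_round_center, pot_square_center from where it was at the start of the episode above 0.02 m).
It also fails if it takes over 91 s, if anything falls off the work surface, if the arm or the gripper's body presses on something with over 40 N, if the wrist force passes 120 N, or if a joint passes its speed limit or range.

## Robot

A 6-joint arm with a two-finger parallel gripper is mounted at the origin on the work surface. World frame = base frame: x ahead of the robot, y to its left, z up, the work surface at z = 0. Lengths are in m, angles in rad, forces in N, time in s.
With the tool pointing down it reaches from about 0.35 to 0.975 m from the base axis. Payload 4.9 kg.
Tool frame: the origin (TCP) lies on the centre line of the jaws, within the pads' length; the fingertips stand 25 mm ahead of it and the grasp point (between the pads) lies 6 mm ahead of it; z points along the fingers, y is the line along which they close (so a half turn about z gives the same grasp; the last joint's range is limited). The gripper opens to 85 mm and grips with 20 to 120 N. Pads are 22 mm wide; open, the fingers measure 114 mm over their backs; the gripper's body (76 mm by 85 mm) begins 54 mm behind the grasp point. The pads swing forward as they close: fully open they stand 13 mm farther back than shut.
Start: joints at [1.175, 0.053, 1.613, -0, 1.476, -0.119], TCP at [0.171, 0.601, 0.256] pointing down, gripper open.
Joint ranges: [-3.01, 3.01], [-1.01, 2.22], [0.06, 2.58], [-1.02, 4.17], [0.09, 2.62], [-3.14, 3.14]. Speed limits (rad/s): [2.57, 2.57, 3.14, 3.14, 3.14, 3.14].

## Interface

Orientations are given as a unit quaternion [w, x, y, z].
In Python, from plant import state, grab_frame, get_calibration, job gives the robot as it stands. The module is installed in compiled form; this text tells all that it offers.
- The arm moves only by the tool move_arm, never from a script. Its argument "targets" is a list that holds one entry, the list of rows, each a list of 5 numbers: the opening in per cent of the stroke, from 0 (shut) to 100 (fully open), then the shift along the tool's x, y, z as a fraction of full scale, then the turn about the tool's z as a fraction of full scale. A call has 1 to 5 rows; each row shifts and turns the commanded pose from where the row before left it, along the tool's axes as they then stand; what a row does not reach is not made up. Full scale, the value 1, is 0.6 m for a shift and 6 degrees for a turn. A row lasts 1/12 s, in which the tool goes at most 41.7 mm and 7.16 degrees, less where a joint would pass 70% of its speed; a pose out of reach is approached as far as the arm can. A call with a number of a shift or a turn outside -1 to 1 is refused whole. A call with a gripper value outside its range is refused whole. The fingers move at their own pace and stop on an object; the grip force is fixed at half the most. Time passes only in rows, so rows that do not move let the fingers close. It gives the time, the measured TCP pose, the force, the opening and the grip force at its end, in the units of the state.
- state(): the state, without advancing time (a new reading comes with each control period).
- grab_frame(name): name is "scene" or "side" or "wrist"; returns the picture (480x640x3 uint8, red, green, blue); there is no depth.
- get_calibration(name): a dict with "vertical_fov" (degrees; the focal length in pixels is half the picture's height over the tangent of half this angle, whatever the lens; pixels are square), "cx", "cy" (the principal point, pixels), "dist_coeffs" ([k1, k2, p1, p2, k3] as OpenCV has them; the pictures are not rectified), "R" (3x3) and "t" (3): a world point X has camera coordinates R X + t. Camera axes: x right, y down, z forward; pixel columns grow to the right and rows downward; lengths in m; the calibration is good to about 2 mm. A picture is of the moment at which its call begins: read the wrist's pose just before it. get_calibration takes no time and is no camera call; for the wrist camera it gives the pose at the moment of the call.
- job.job_done(): hands the job in; it is judged then, once.
The state is a dict: "time": time; "joint_pos": joint angles; "joint_vel": joint speeds; "joint_efforts": joint torques, N m; "tool_pos": TCP position; "tool_rot": TCP orientation; "contact_force": force on the tool from outside, world axes, zero at the start; "ft_torque": the same for the moment, N m; "gripper_width": opening from 0.0 (shut) to 1.0 (fully open); "grasp_force": force on a finger pad.
Only numpy, scipy, OpenCV 4.12 (cv2) and the standard library are available. Lean on these libraries where they do the work, as an engineer would, in place of code of your own. Each camera call takes 0.05 s, during which the arm holds its last target. There are 200 camera calls.

## Working session

There is one attempt and no reset: what is moved stays moved. The work goes in short steps, Python scripts to look and compute and a tool call to move; the robot and the scene stay as the last step left them, time stands still between calls to the robot, and variables do not carry over. Pictures are saved under pics/ and viewed, at most 14 in all, crops included, and the job is handed in when it is done.

Besides the shell and the picture viewer there is one more tool, called after "Request:" as a command line: name --argument value ..., lists and objects as JSON in quotes. move_arm: Moves the arm, as the interface text tells. Shift numbers are shares of 0.6 m and turn numbers shares of 6 degrees, none past 1 either way. Its arguments: {"type":"object","properties":{"targets":{"type":"array"}},"required":["targets"]}

```bash
mkdir -p pics
python3 - <<'E'
from plant import *
import cv2
s=state();print({k:s[k] for k in('time','tool_pos','tool_rot','gripper_width')})
for n in('scene','side','wrist'):
    c=get_calibration(n);print(n,c)
    cv2.imwrite(f'pics/{n}0.png',grab_frame(n)[:,:,::-1])
E
```

```text
{'time': 0.0, 'tool_pos': array([0.17054206, 0.60067611, 0.2550536 ]), 'tool_rot': array([-2.85370476e-04,  1.37940912e-01,  9.90439913e-01, -1.00150942e-03]), 'gripper_width': 0.9999005941479636}
scene {'vertical_fov': 47.31975047587396, 'cx': 314.3005623544734, 'cy': 234.79824927412272, 'dist_coeffs': array([0.0337035, 0.       , 0.       , 0.       , 0.       ]), 'R': array([[-0.4005803 ,  0.91620003, -0.01062687],
       [ 0.71559667,  0.30558714, -0.62812253],
       [-0.57223844, -0.25921806, -0.77804188]]), 't': array([ 0.21167192, -0.32458691,  1.44756018])}
side {'vertical_fov': 45.852681176072196, 'cx': 320.37437095738176, 'cy': 240.0548239689625, 'dist_coeffs': array([-0.06880698,  0.        ,  0.        ,  0.        ,  0.        ]), 'R': array([[-0.98748756, -0.15657515, -0.01877631],
       [-0.06626813,  0.52005727, -0.85155679],
       [ 0.14309739, -0.83965747, -0.52392602]]), 't': array([0.52537073, 0.08774819, 1.10783643])}
wrist {'vertical_fov': 62.63003084579997, 'cx': 320.3231741556116, 'cy': 239.84916918491697, 'dist_coeffs': array([-0.03542199,  0.        ,  0.        ,  0.        ,  0.        ]), 'R': array([[ 0.27263426,  0.96211568, -0.00199398],
       [ 0.92826508, -0.26249598,  0.26347639],
       [ 0.25297135, -0.07368363, -0.96466378]]), 't': array([-0.62291707, -0.03425884,  0.37839325])}
```

View pics/scene0.png

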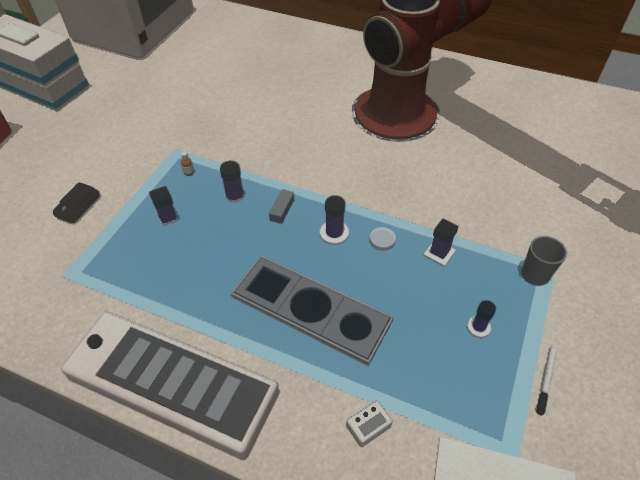

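View pics/side0.png

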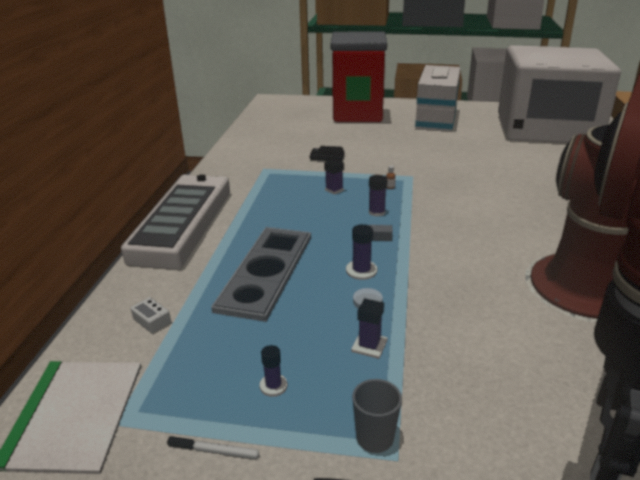

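View pics/wrist0.png

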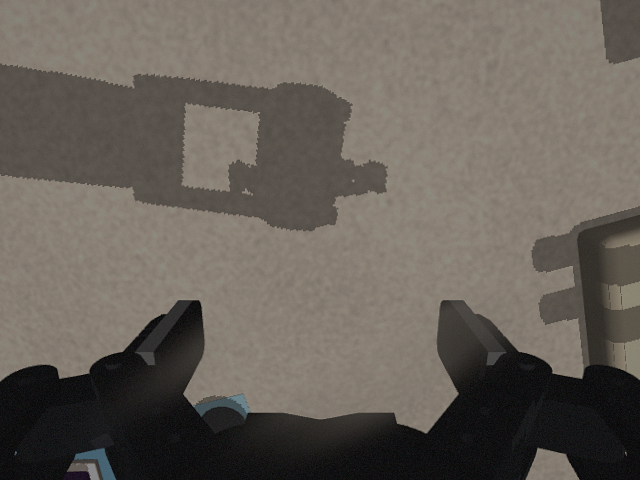

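The scene view shows the footed jars: large at about (335,232), square (440,255) and small (481,325). The recesses run square (268,284), large (311,304), small (355,326). The pots are at (163,205) and (232,180). The side view agrees; the wrist view shows only bare bench and the fingers.

```bash
cat > h.py <<'E'
import numpy as np, cv2
from plant import *
def rays(c,p):
    f=240/np.tan(np.radians(c['vertical_fov']/2))
    K=np.array([[f,0,c['cx']],[0,f,c['cy']],[0,0,1.]])
    u=cv2.undistortPoints(np.asarray(p,float).reshape(-1,1,2),K,c['dist_coeffs']).reshape(-1,2)
    d=np.c_[u,np.ones(len(u))]@c['R']
    return -c['R'].T@c['t'],d
def toplane(c,p,z):
    o,d=rays(c,p); return (o+d*((z-o[2])/d[:,2])[:,None])[:,:2]
def blob(mask,seed,r=25):
    "contour of component nearest the seed pixel"
    cs,_=cv2.findContours(mask.astype(np.uint8),cv2.RETR_EXTERNAL,cv2.CHAIN_APPROX_NONE)
    cs=[k for k in cs if cv2.contourArea(k)>20]
    return min(cs,key=lambda k:-cv2.pointPolygonTest(k,seed,True)).reshape(-1,2)
E
cat > m.py <<'E'
from h import *
seeds={'scene':dict(large=(335,240),square=(438,260),small=(480,332),caddy=(311,304)),
'side':dict(large=(362,275),square=(368,350),small=(272,390),caddy=(265,265))}
for n in seeds:
    c=get_calibration(n); im=cv2.imread(f'pics/{n}0.png'); hsv=cv2.cvtColor(im,cv2.COLOR_BGR2HSV)
    white=(hsv[...,1]<70)&(hsv[...,2]>150)
    notmat=~((hsv[...,0]>90)&(hsv[...,0]<115)&(hsv[...,1]>80)&(hsv[...,2]>80))
    for k,sd in seeds[n].items():
        b=blob(white if k!='caddy' else notmat,sd)
        P=toplane(c,b,.008 if k!='caddy' else .016).astype(np.float32)
        if k in('large','small'): print(n,k,cv2.minEnclosingCircle(P))
        else:
            r=cv2.minAreaRect(P*1000);print(n,k,np.round(r[0],1),np.round(r[1],1),r[2])
    # caps: dark blobs hulls
E
python3 m.py
```

```text
scene large ((0.3771921396255493, -0.3228743374347687), 1.0160785913467407)
scene square [ 269.2 -207.8] [1808.4 1276.4] 43.17533874511719
scene small ((0.3771921396255493, -0.3228743374347687), 1.0160785913467407)
scene caddy [ 256.7 -123.4] [1466.6 2030.2] 22.951526641845703
side large ((0.4482894837856293, 0.01276607159525156), 0.028077730908989906)
side square [416.6 251.8] [17.4 47.9] 60.40803909301758
side small ((0.5551900863647461, 0.3538500964641571), 0.018668951466679573)
side caddy [ 1261.6 -1530.1] [5139.1 4246.5] 1.2536547183990479
```

```bash
cat >> h.py <<'E'
def blob(mask,seed,w=40,h=40):
    m=np.zeros(mask.shape,np.uint8);x,y=map(int,seed);m[y-h:y+h,x-w:x+w]=mask[y-h:y+h,x-w:x+w]
    n,l,st,ce=cv2.connectedComponentsWithStats(m)
    ys,xs=np.nonzero(m); i=np.argmin((xs-x)**2+(ys-y)**2); 
    mm=(l==l[ys[i],xs[i]]).astype(np.uint8)
    cs,_=cv2.findContours(mm,cv2.RETR_EXTERNAL,cv2.CHAIN_APPROX_NONE)
    return max(cs,key=len).reshape(-1,2)
E
sed -i 's/b=blob(.*/b=blob(white,sd,25,25) if k!="caddy" else blob(notmat,sd,95,70)/; s/\[...,2\]>150/[...,2]>135/' m.py
cat >> m.py <<'E'
    x0,y0=seeds[n]['square'];x1,y1=seeds[n]['small'];print([im[y,x].tolist() for x,y in seeds[n].values()])
    o=cv2.cvtColor((white*90).astype(np.uint8)+(notmat*120).astype(np.uint8),cv2.COLOR_GRAY2BGR); cv2.imwrite(f'pics/mask_{n}.png',o)
a,b=[cv2.imread(f'pics/mask_{n}.png') for n in seeds]
cv2.imwrite('pics/mm.png',cv2.resize(np.hstack([a[150:400,140:560],b[200:450,100:520]]),(800,238)))
E
python3 m.py
```

```text
scene large ((0.4452061355113983, 0.009597488678991795), 0.03241981938481331)
scene square [410.  233.4] [50.6 51. ] 76.50040435791016
scene small ((0.5509808659553528, 0.34839004278182983), 0.022199295461177826)
scene caddy [641.8  40.5] [304.8 115.9] 84.13675689697266
[[191, 195, 191], [192, 194, 191], [148, 142, 142], [45, 40, 35]]
side large ((0.4475373923778534, 0.01079376507550478), 0.031533509492874146)
side square [418.5 250.3] [24.5 54.6] 55.40660095214844
side small ((0.5549483299255371, 0.35160553455352783), 0.02084926888346672)
side caddy [637.9  46.4] [323.3 117.8] 84.1697998046875
[[155, 163, 160], [154, 162, 159], [145, 152, 149], [33, 31, 25]]
```

View pics/mm.png

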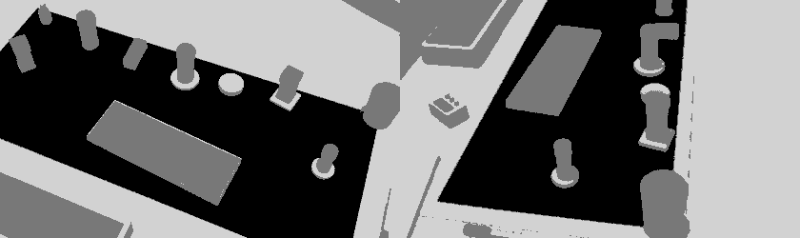

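The masks isolate the feet and caddy well in the scene view, so I'm moving toward the square jar first.

Request:
move_arm --targets '[[[100, -0.045, -0.048, 0, 0], [100, -0.045, -0.048, 0, 0], [100, -0.045, -0.048, 0, 0], [100, -0.045, -0.048, 0, 0], [100, -0.045, -0.048, 0, 0]]]'

```text
time: 0.57
tool_pos: [0.2615, 0.424, 0.2558]
tool_rot: [-0.0, 0.138, 0.99, -0.0]
contact_force: [1.1, -0.0, 0.2]
gripper_width: 0.998
grasp_force: 0.0
```

Request:
move_arm --targets '[[[100, -0.045, -0.048, 0, 0], [100, -0.045, -0.048, 0, 0], [100, -0.045, -0.048, 0, 0], [100, -0.045, -0.048, 0, 0], [100, -0.045, -0.048, 0, 0]]]'

```text
time: 0.98
tool_pos: [0.352, 0.2486, 0.2561]
tool_rot: [0.0, 0.138, 0.99, 0.0]
contact_force: [0.7, 0.4, 0.3]
gripper_width: 0.998
grasp_force: 0.0
```

```bash
cat >> h.py <<'E'
from scipy.spatial.transform import Rotation as Ro
def tool():
    s=state();q=np.array(s['tool_rot']);return s,np.array(s['tool_pos']),Ro.from_quat(np.r_[q[1:],q[0]]).as_matrix()
def go(x,y,z,yaw=None):
    "shift fractions (total) to a grasp point target; yaw=heading of tool y, deg"
    s,p,R=tool(); tgt=np.array([x,y,z+.006])
    print('t',round(s['time'],2),'tcp',p.round(4),'w',round(s['gripper_width'],3),'F',np.round(s['grasp_force'],1),'yaw',round(np.degrees(np.arctan2(R[1,1],R[0,1])),2),'tilt',np.round(R[:2,2],3))
    print(' total shift frac',(R.T@(tgt-p)/.6).round(4))
    if yaw is not None: print(' turn frac',(-(yaw-np.degrees(np.arctan2(R[1,1],R[0,1])))/6).round(3))
E
python3 - <<'E'
from h import *
c=get_calibration('wrist');im=grab_frame('wrist');cv2.imwrite('pics/w1.png',im[:,:,::-1])
np.save('w1.npy',c,allow_pickle=True)
go(.41,.2335,.077,76.5)
E
```

```text
t 1.03 tcp [0.3551 0.2434 0.2561] w 1.002 F 0.0 yaw 73.74 tilt [ 0.003 -0.005]
 total shift frac [-0.0913  0.011   0.2888]
 turn frac -0.459
```

View pics/w1.png

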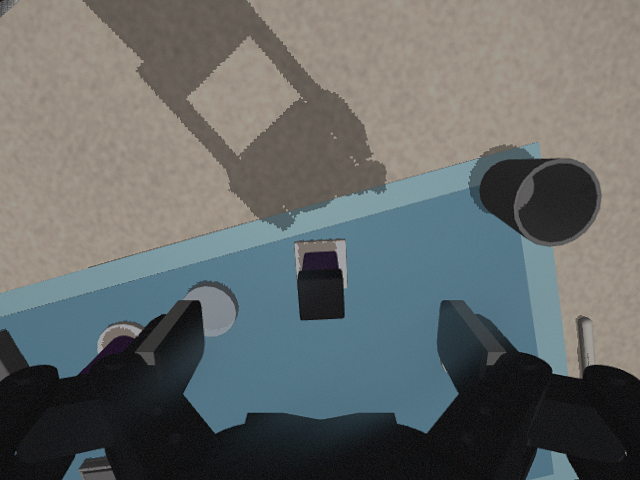

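The square jar is at about (320,295) with its cap between the fingers; the petri dish is at (208,308), the large jar lower left. Measuring the square cap and foot from here.

Run:
```python
from h import *
c=get_calibration('wrist');im=cv2.imread('pics/w1.png');hsv=cv2.cvtColor(im,cv2.COLOR_BGR2HSV)
dark=hsv[...,2]<60; dark[:268]=0
b=blob(dark,(322,297),35,35);print(b.min(0),b.max(0))
r=cv2.minAreaRect(toplane(c,b,.088).astype(np.float32)*1000);print('cap',r)
w=(hsv[...,1]<60)&(hsv[...,2]>110)
b=blob(w,(300,245),60,60);r=cv2.minAreaRect(toplane(c,b,.008).astype(np.float32)*1000);print('foot',r,b.min(0),b.max(0))
go(.41,.2335,.077)
```

```text
[297 268] [343 319]
cap ((407.6086120605469, 226.30587768554688), (35.21031951904297, 43.62607955932617), 77.20558166503906)
foot ((412.2642822265625, 224.94320678710938), (50.12937927246094, 50.04319763183594), 76.97539520263672) [294 240] [347 288]
t 1.03 tcp [0.3551 0.2434 0.2561] w 1.002 F 0.0 yaw 73.74 tilt [ 0.003 -0.005]
 total shift frac [-0.0913  0.011   0.2888]
```

```bash
cat > w.py <<'E'
from h import *
grab_frame('wrist');grab_frame('wrist')
c=get_calibration('wrist');im=cv2.cvtColor(grab_frame('wrist'),cv2.COLOR_RGB2BGR);hsv=cv2.cvtColor(im,cv2.COLOR_BGR2HSV)
cv2.imwrite('pics/w2.png',im)
w=(hsv[...,1]<60)&(hsv[...,2]>110)
b=blob(w,(300,245),60,60);r=cv2.minAreaRect(toplane(c,b,.008).astype(np.float32)*1000);print('foot',r,b.min(0),b.max(0))
go(.41,.2335,.077,76.8)
E
python3 w.py
```

```text
foot ((408.5610656738281, 231.83676147460938), (50.079158782958984, 49.92588424682617), 77.2335433959961) [294 239] [347 287]
t 1.18 tcp [0.3522 0.2495 0.2561] w 0.998 F 0.0 yaw 73.97 tilt [-0.  0.]
 total shift frac [-0.1001  0.001   0.2885]
 turn frac -0.472
```

Request:
move_arm --targets '[[[100, -0.033, -0.001, 0.05, -0.25], [100, -0.033, -0.001, 0.05, -0.25], [100, -0.033, 0, 0.05, 0], [100, 0, 0, 0, 0], [100, 0, 0, 0, 0]]]'

```text
time: 1.6
tool_pos: [0.4074, 0.235, 0.1639]
tool_rot: [-0.003, 0.111, 0.994, -0.001]
contact_force: [-0.3, 0.4, 0.9]
gripper_width: 1.001
grasp_force: 0.0
```

```bash
python3 -c "
from h import *
go(.409,.232,.077,77)"
```

```text
t 1.6 tcp [0.4074 0.235  0.1639] w 1.001 F 0.0 yaw 77.21 tilt [-0.006 -0.002]
 total shift frac [-0.0044 -0.0039  0.1348]
 turn frac 0.036
```

Request:
move_arm --targets '[[[100, -0.002, -0.003, 0.04, 0], [100, 0, 0, 0.04, 0], [100, 0, 0, 0.035, 0], [100, 0, 0, 0.02, 0], [100, 0, 0, 0, 0]]]'

```text
time: 2.02
tool_pos: [0.408, 0.233, 0.084]
tool_rot: [-0.001, 0.111, 0.994, -0.001]
contact_force: [-0.0, 0.3, 0.2]
gripper_width: 0.999
grasp_force: 0.0
```

Request:
move_arm --targets '[[[0, 0, 0, 0, 0], [0, 0, 0, 0, 0], [0, 0, 0, 0, 0], [0, 0, 0, 0, 0], [0, 0, 0, 0, 0]]]'

```text
time: 2.43
tool_pos: [0.411, 0.2328, 0.0871]
tool_rot: [0.001, 0.112, 0.994, 0.001]
contact_force: [-0.0, -1.4, 5.4]
gripper_width: 0.406
grasp_force: 60.8
```

```bash
python3 -c "
from h import *
go(.409,.232,.077,77)"
```

```text
t 2.43 tcp [0.411  0.2328 0.0871] w 0.406 F 60.8 yaw 77.14 tilt [0.003 0.001]
 total shift frac [ 0.0029 -0.002   0.0068]
 turn frac 0.024
```

Request:
move_arm --targets '[[[0, 0, 0, -0.03, 0], [0, 0, 0, -0.04, 0], [0, 0, 0, -0.04, 0], [0, 0, 0, 0, 0], [0, 0, 0, 0, 0]]]'

```text
time: 2.85
tool_pos: [0.4107, 0.2328, 0.1527]
tool_rot: [0.002, 0.112, 0.994, 0.001]
contact_force: [-0.3, -0.3, -2.6]
gripper_width: 0.408
grasp_force: 60.6
```

Run:
```python
from h import *
for n,S in dict(scene=dict(sq=(268,284),la=(311,304),sm=(355,326)),side=dict(sq=(281,242),la=(266,266),sm=(249,294))).items():
    c=get_calibration(n);im=cv2.imread(f'pics/{n}0.png');v=im.max(2)
    for k,s in S.items():
        b=blob(v<62,s,35,30);P=toplane(c,b,.0125).astype(np.float32)*1000
        print(n,k,im[s[1],s[0]],im[s[1],s[0]+(25 if n=='scene' else 15)],np.round(cv2.fitEllipse(P)[:2],1) if k!='sq' else cv2.minAreaRect(P))
go(.6,0,.1)
```

```text
scene sq [47 43 36] [108 106 104] ((626.6129150390625, -57.80432891845703), (64.65875244140625, 62.80173110961914), 83.70393371582031)
scene la [45 40 35] [108 106 103] [[637.2  39.2]
 [ 73.7  77. ]]
scene sm [47 44 39] [107 106 102] [[647.4 135.8]
 [ 53.8  57.4]]
side sq [35 33 27] [77 74 73] ((631.2017211914062, -62.13469314575195), (60.99945831298828, 65.69103240966797), 83.90211486816406)
side la [36 33 29] [32 29 22] [[640.9  35.1]
 [ 72.   77. ]]
side sm [38 31 28] [75 73 72] [[650.9 132. ]
 [ 52.6  57.7]]
t 2.85 tcp [0.4107 0.2328 0.1527] w 0.408 F 60.6 yaw 77.13 tilt [0.003 0.001]
 total shift frac [-0.3937 -0.3081  0.0784]
```

Request:
move_arm --targets '[[[0, 0, 0, 0, -0.6], [0, 0, 0, 0, -0.55], [0, -0.02, -0.022, 0, 0], [0, -0.035, -0.038, 0, 0], [0, -0.038, -0.041, 0, 0]]]'

```text
time: 3.27
tool_pos: [0.4576, 0.166, 0.1488]
tool_rot: [-0.002, 0.051, 0.999, -0.0]
contact_force: [0.8, 0.7, -1.8]
gripper_width: 0.412
grasp_force: 60.5
```

Request:
move_arm --targets '[[[0, -0.038, -0.041, 0, 0], [0, -0.038, -0.041, 0, 0], [0, -0.038, -0.041, 0, 0], [0, -0.038, -0.041, 0, 0], [0, -0.038, -0.041, 0, 0]]]'

```text
time: 3.68
tool_pos: [0.559, 0.0308, 0.1485]
tool_rot: [-0.002, 0.052, 0.999, 0.0]
contact_force: [0.7, 0.9, -1.2]
gripper_width: 0.409
grasp_force: 60.5
```

Request:
move_arm --targets '[[[0, -0.038, -0.041, 0, 0], [0, -0.036, -0.039, 0, 0], [0, -0.02, -0.02, 0, 0], [0, 0, 0, 0, 0], [0, 0, 0, 0, 0]]]'

```text
time: 4.1
tool_pos: [0.6085, -0.0338, 0.1487]
tool_rot: [-0.002, 0.053, 0.999, 0.0]
contact_force: [-0.8, -0.1, -1.7]
gripper_width: 0.409
grasp_force: 60.5
```

Run:
```python
from h import *
go(.6297,-.0585,.085,84)
cv2.imwrite('pics/s3.png',np.vstack([grab_frame('scene')[180:400,120:520,::-1],grab_frame('side')[180:400,120:520,::-1]]))
go(.6297,-.0585,.085,84)
```

```text
t 4.1 tcp [ 0.6085 -0.0338  0.1487] w 0.409 F 60.5 yaw 83.94 tilt [-0.004  0.001]
 total shift frac [-0.0399 -0.0372  0.096 ]
 turn frac -0.01
t 4.2 tcp [ 0.6081 -0.0326  0.1494] w 0.409 F 60.5 yaw 84.06 tilt [-0.003  0.001]
 total shift frac [-0.0406 -0.0393  0.0971]
 turn frac 0.01
```

View pics/s3.png

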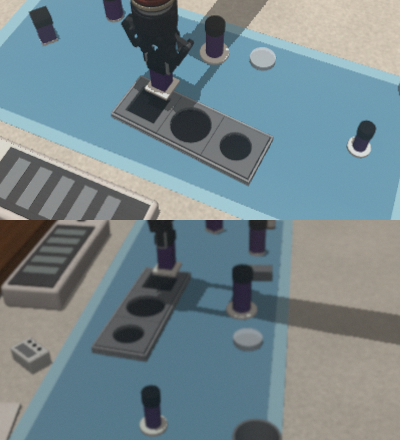

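Request:
move_arm --targets '[[[0, -0.02, -0.019, 0, 0], [0, -0.02, -0.02, 0, 0], [0, 0, 0, 0.03, 0], [0, 0, 0, 0.025, 0], [0, 0, 0, 0, 0]]]'

```text
time: 4.62
tool_pos: [0.6273, -0.0574, 0.1132]
tool_rot: [-0.004, 0.051, 0.999, 0.001]
contact_force: [-1.2, 0.8, -3.2]
gripper_width: 0.411
grasp_force: 60.6
```

Run:
```python
from h import *
grab_frame('side')
go(.6297,-.0585,.085,84)
z=state()['tool_pos'][2]-.085
for n,s in (('scene',(266,284)),('side',(280,245))):
    c=get_calibration(n);im=grab_frame(n)[:,:,::-1];cv2.imwrite(f'pics/{n}4.png',im)
    hsv=cv2.cvtColor(np.ascontiguousarray(im),cv2.COLOR_BGR2HSV);w=(hsv[...,1]<70)&(hsv[...,2]>135)
    b=blob(w,s,25,25);P=toplane(c,b,z+.008).astype(np.float32)*1000;print(n,z,cv2.minAreaRect(P),b.min(0),b.max(0))
```

```text
t 4.67 tcp [ 0.628  -0.0575  0.1146] w 0.41 F 60.5 yaw 84.11 tilt [-0.007  0.002]
 total shift frac [-0.0033 -0.0013  0.0393]
 turn frac 0.018
scene 0.029586912482830102 ((628.3167724609375, -56.367820739746094), (50.6658821105957, 49.490020751953125), 85.01665496826172) [251 271] [284 292]
side 0.029586912482830102 ((649.6275024414062, -43.280723571777344), (8.618021011352539, 20.74537467956543), 7.242458820343018) [267 233] [271 238]
```

Foot is within 2 mm of the recess centre in the same camera; lowering slowly.

Request:
move_arm --targets '[[[0, 0.001, -0.001, 0.012, 0], [0, 0, 0, 0.01, 0], [0, 0, 0, 0.008, 0], [0, 0, 0, 0.004, 0], [0, 0, 0, 0, 0]]]'

```text
time: 5.18
tool_pos: [0.6296, -0.0595, 0.0968]
tool_rot: [-0.001, 0.052, 0.999, 0.0]
contact_force: [0.9, -0.6, -1.5]
gripper_width: 0.413
grasp_force: 60.5
```

Request:
move_arm --targets '[[[0, 0, 0, 0.002, 0], [0, 0, 0, 0, 0], [0, 0, 0, 0.002, 0], [0, 0, 0, 0, 0], [0, 0, 0, 0, 0]]]'

```text
time: 5.6
tool_pos: [0.6303, -0.0596, 0.0956]
tool_rot: [0.0, 0.052, 0.999, -0.0]
contact_force: [-0.4, 1.3, -2.3]
gripper_width: 0.409
grasp_force: 60.5
```

Request:
move_arm --targets '[[[0, 0, 0, 0.002, 0], [0, 0, 0, 0, 0], [0, 0, 0, 0.002, 0], [0, 0, 0, 0, 0], [0, 0, 0, 0, 0]]]'

```text
time: 6.02
tool_pos: [0.6309, -0.0598, 0.0952]
tool_rot: [0.0, 0.052, 0.999, -0.0]
contact_force: [-3.8, -0.6, 7.8]
gripper_width: 0.407
grasp_force: 61.7
```

Request:
move_arm --targets '[[[50, 0, 0, 0, 0], [60, 0, 0, 0, 0], [80, 0, 0, 0, 0], [100, 0, 0, 0, 0], [100, 0, 0, 0, 0]]]'

```text
time: 6.43
tool_pos: [0.6301, -0.0596, 0.0928]
tool_rot: [-0.0, 0.052, 0.999, 0.0]
contact_force: [0.4, 0.2, 0.2]
gripper_width: 0.985
grasp_force: 0.0
```

Request:
move_arm --targets '[[[100, 0, 0, 0, 0], [100, 0, 0, -0.03, 0], [100, 0, 0, -0.05, 0], [100, 0, 0, -0.05, 0], [100, 0, 0, 0, 0]]]'

```text
time: 6.85
tool_pos: [0.634, -0.0603, 0.1789]
tool_rot: [0.006, 0.052, 0.999, -0.001]
contact_force: [2.5, 0.2, 1.8]
gripper_width: 1.003
grasp_force: 0.0
```

Run:
```python
from h import *
grab_frame('side')
for n,s in (('scene',(266,284)),('side',(285,250))):
    c=get_calibration(n);im=grab_frame(n)[:,:,::-1];cv2.imwrite(f'pics/{n}5.png',im)
    hsv=cv2.cvtColor(np.ascontiguousarray(im),cv2.COLOR_BGR2HSV);w=(hsv[...,1]<70)&(hsv[...,2]>135)
    b=blob(w,s,25,25);P=toplane(c,b,.016).astype(np.float32)*1000;print(n,cv2.minAreaRect(P))
a,b=[cv2.imread(f'pics/{n}5.png')[150:400,100:500] for n in('scene','side')];cv2.imwrite('pics/v5.png',np.hstack([a,b]))
go(.42,.01,.2,84)
```

```text
scene ((631.159423828125, -59.45636749267578), (50.4403190612793, 48.579898834228516), 85.4937515258789)
side ((650.3096923828125, -43.387245178222656), (12.835807800292969, 23.12063217163086), 39.666839599609375)
t 7.0 tcp [ 0.6304 -0.0597  0.1713] w 0.997 F 0.0 yaw 84.04 tilt [ 0.001 -0.   ]
 total shift frac [ 0.3607  0.079  -0.058 ]
 turn frac 0.006
```

View pics/v5.png

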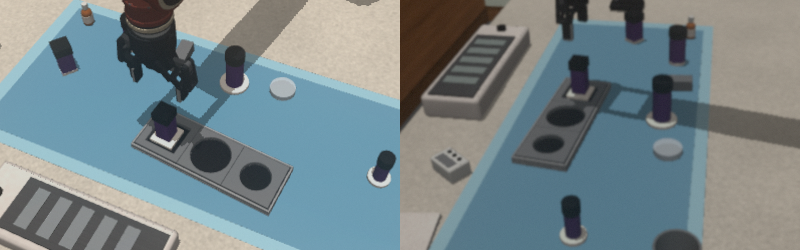

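Request:
move_arm --targets '[[[100, 0.053, 0.014, 0, 0], [100, 0.053, 0.014, 0, 0], [100, 0.053, 0.014, 0, 0], [100, 0.053, 0.014, 0, 0], [100, 0.053, 0.014, 0, 0]]]'

```text
time: 7.42
tool_pos: [0.4738, -0.0007, 0.1685]
tool_rot: [-0.002, 0.052, 0.999, 0.0]
contact_force: [-0.8, 0.8, 0.0]
gripper_width: 1.002
grasp_force: 0.0
```

Request:
move_arm --targets '[[[100, 0.053, 0.014, 0, 0], [100, 0, 0, 0, 0], [100, 0, 0, 0, 0], [100, 0, 0, 0, 0]]]'

```text
time: 7.75
tool_pos: [0.4457, 0.0103, 0.1704]
tool_rot: [-0.0, 0.052, 0.999, -0.0]
contact_force: [-1.2, 0.0, -0.3]
gripper_width: 1.001
grasp_force: 0.0
```

```bash
python3 -c "
from h import *
go(.446,.010,.089,84)"
```

```text
t 7.75 tcp [0.4457 0.0103 0.1704] w 1.001 F 0.0 yaw 84.04 tilt [-0.001  0.   ]
 total shift frac [-0.0006 -0.0004  0.1256]
 turn frac 0.007
```

Request:
move_arm --targets '[[[100, 0, 0, 0.04, 0], [100, 0, 0, 0.04, 0], [100, 0, 0, 0.03, 0], [100, 0, 0, 0.016, 0], [100, 0, 0, 0, 0]]]'

```text
time: 8.17
tool_pos: [0.4447, 0.0102, 0.0928]
tool_rot: [-0.003, 0.052, 0.999, 0.0]
contact_force: [0.2, -0.4, -0.5]
gripper_width: 1.0
grasp_force: 0.0
```

Request:
move_arm --targets '[[[0, 0, 0, 0, 0], [0, 0, 0, 0, 0], [0, 0, 0, 0, 0], [0, 0, 0, 0, 0], [0, 0, 0, 0, 0]]]'

```text
time: 8.58
tool_pos: [0.447, 0.01, 0.0973]
tool_rot: [0.002, 0.052, 0.999, -0.0]
contact_force: [-1.4, -0.4, 4.8]
gripper_width: 0.475
grasp_force: 60.5
```

Request:
move_arm --targets '[[[0, 0, 0, -0.03, 0], [0, 0, 0, -0.03, 0], [0, 0, 0, -0.03, 0], [0, 0, 0, 0, 0], [0, 0, 0, 0, 0]]]'

```text
time: 9.0
tool_pos: [0.4462, 0.0103, 0.1501]
tool_rot: [0.001, 0.052, 0.999, -0.0]
contact_force: [-0.2, -0.3, -2.7]
gripper_width: 0.474
grasp_force: 61.3
```

```bash
cat > f.py <<'E'
import sys
from h import *
sx,sy,d,gx,gy,gz=map(float,sys.argv[1:])
grab_frame('side');z=state()['tool_pos'][2]-d
c=get_calibration('scene');im=np.ascontiguousarray(grab_frame('scene')[:,:,::-1]);cv2.imwrite('pics/f%d.png'%(state()['time']*100),im)
hsv=cv2.cvtColor(im,cv2.COLOR_BGR2HSV);w=(hsv[...,1]<70)&(hsv[...,2]>135)
b=blob(w,(sx,sy),30,30);P=toplane(c,b,z+.008).astype(np.float32)*1000
print('bottom',round(z,4),'foot',cv2.minEnclosingCircle(P),'tcp',b.min(0),b.max(0))
go(gx,gy,gz,84)
E
python3 f.py 335 220 .098 .638 .038 .1
```

```text
bottom 0.0508 foot ((417.1499938964844, 20.320552825927734), 59.79755783081055) tcp [320 190] [364 227]
t 9.1 tcp [0.4448 0.0105 0.148 ] w 0.472 F 61.3 yaw 84.04 tilt [-0.002  0.   ]
 total shift frac [-0.3157  0.079   0.0693]
 turn frac 0.007
```

Request:
move_arm --targets '[[[0, -0.03, 0.008, 0, 0], [0, -0.05, 0.012, 0, 0], [0, -0.05, 0.013, 0, 0], [0, -0.05, 0.013, 0, 0], [0, -0.05, 0.013, 0, 0]]]'

```text
time: 9.52
tool_pos: [0.5868, 0.0316, 0.1469]
tool_rot: [-0.002, 0.052, 0.999, 0.0]
contact_force: [0.1, -0.3, -2.9]
gripper_width: 0.47
grasp_force: 61.3
```

Request:
move_arm --targets '[[[0, -0.05, 0.012, 0, 0], [0, -0.035, 0.008, 0.01, 0], [0, 0, 0, 0.02, 0], [0, 0, 0, 0, 0], [0, 0, 0, 0, 0]]]'

```text
time: 9.93
tool_pos: [0.6362, 0.0379, 0.128]
tool_rot: [-0.003, 0.052, 0.999, -0.0]
contact_force: [0.8, 0.2, -2.1]
gripper_width: 0.472
grasp_force: 61.3
```

```bash
python3 f.py 308 310 .098 .638 .038 .1
```

```text
bottom 0.0314 foot ((635.2056884765625, 38.04275131225586), 31.48048210144043) tcp [294 286] [326 310]
t 10.03 tcp [0.6372 0.0378 0.1304] w 0.475 F 61.3 yaw 84.03 tilt [-0.002  0.   ]
 total shift frac [-0.0014  0.0005  0.0407]
 turn frac 0.005
```

Request:
move_arm --targets '[[[0, -0.003, 0.001, 0.012, 0], [0, 0, 0, 0.01, 0], [0, 0, 0, 0.008, 0], [0, 0, 0, 0.004, 0], [0, 0, 0, 0, 0]]]'

```text
time: 10.45
tool_pos: [0.6396, 0.0383, 0.1099]
tool_rot: [-0.001, 0.052, 0.999, 0.0]
contact_force: [0.2, 0.5, -2.0]
gripper_width: 0.474
grasp_force: 61.3
```

Request:
move_arm --targets '[[[0, 0, 0, 0.002, 0], [0, 0, 0, 0, 0], [0, 0, 0, 0, 0]]]'

```text
time: 10.7
tool_pos: [0.6407, 0.0382, 0.1102]
tool_rot: [0.0, 0.052, 0.999, -0.0]
contact_force: [1.0, 1.4, -2.2]
gripper_width: 0.476
grasp_force: 61.3
```

Request:
move_arm --targets '[[[0, 0, 0, 0.003, 0], [0, 0, 0, 0, 0], [0, 0, 0, 0.002, 0], [0, 0, 0, 0, 0], [0, 0, 0, 0, 0]]]'

```text
time: 11.12
tool_pos: [0.6404, 0.0383, 0.1068]
tool_rot: [-0.0, 0.052, 0.999, 0.0]
contact_force: [0.1, -0.2, -2.7]
gripper_width: 0.474
grasp_force: 61.3
```

Request:
move_arm --targets '[[[0, 0, 0, 0.002, 0], [0, 0, 0, 0, 0], [0, 0, 0, 0, 0]]]'

```text
time: 11.37
tool_pos: [0.6404, 0.0382, 0.1056]
tool_rot: [-0.0, 0.052, 0.999, -0.0]
contact_force: [-0.3, 0.4, -2.3]
gripper_width: 0.477
grasp_force: 61.3
```

Request:
move_arm --targets '[[[0, 0, 0, 0.002, 0], [0, 0, 0, 0, 0], [0, 0, 0, 0, 0]]]'

```text
time: 11.62
tool_pos: [0.6409, 0.0382, 0.1054]
tool_rot: [0.0, 0.052, 0.999, -0.0]
contact_force: [-1.5, -1.2, 3.0]
gripper_width: 0.475
grasp_force: 61.7
```

Request:
move_arm --targets '[[[0, 0, 0, 0.001, 0], [0, 0, 0, 0, 0], [0, 0, 0, 0, 0]]]'

```text
time: 11.87
tool_pos: [0.6411, 0.0381, 0.1053]
tool_rot: [0.001, 0.052, 0.999, -0.0]
contact_force: [-2.5, -0.9, 5.4]
gripper_width: 0.474
grasp_force: 62.1
```

Request:
move_arm --targets '[[[55, 0, 0, 0, 0], [65, 0, 0, 0, 0], [80, 0, 0, 0, 0], [95, 0, 0, 0, 0], [95, 0, 0, 0, 0]]]'

```text
time: 12.28
tool_pos: [0.6404, 0.0383, 0.1036]
tool_rot: [-0.0, 0.052, 0.999, -0.0]
contact_force: [-0.5, 0.1, -0.6]
gripper_width: 0.949
grasp_force: 0.0
```

Request:
move_arm --targets '[[[95, 0, 0, 0, 0], [95, 0, 0, -0.03, 0], [95, 0, 0, -0.05, 0], [100, 0, 0, -0.03, 0], [100, 0, 0, 0, 0]]]'

```text
time: 12.7
tool_pos: [0.6434, 0.0381, 0.1757]
tool_rot: [0.005, 0.052, 0.999, -0.0]
contact_force: [0.5, -0.1, 0.6]
gripper_width: 1.0
grasp_force: 0.0
```

```bash
python3 - <<'E'
from h import *
grab_frame('side');a=grab_frame('scene');b=grab_frame('side')
cv2.imwrite('pics/v6.png',np.hstack([a[150:400,100:500,::-1],b[150:400,100:500,::-1]]))
go(.553,.350,.12,84)
E
python3 f.py 308 318 .155 .553 .35 .12
```

```text
t 12.85 tcp [0.6401 0.0383 0.1692] w 0.997 F 0.0 yaw 84.04 tilt [-0.001  0.   ]
 total shift frac [0.1983 0.5017 0.0721]
 turn frac 0.007
bottom 0.0132 foot ((643.9691772460938, 40.188899993896484), 31.12696647644043) tcp [294 295] [325 319]
t 12.95 tcp [0.6394 0.0383 0.1678] w 0.999 F 0.0 yaw 84.04 tilt [-0.003  0.   ]
 total shift frac [0.1969 0.5017 0.0702]
 turn frac 0.007
```

View pics/v6.png

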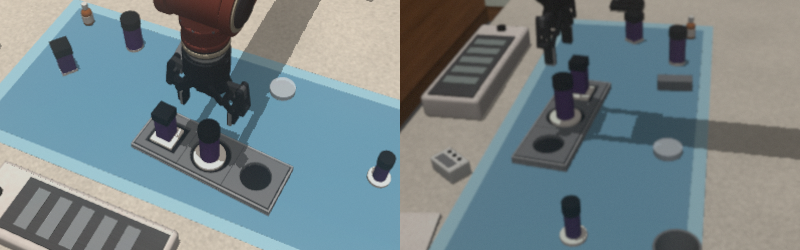

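Request:
move_arm --targets '[[[100, 0.02, 0.05, 0, 0], [100, 0.02, 0.05, 0, 0], [100, 0.02, 0.05, 0, 0], [100, 0.02, 0.05, 0, 0], [100, 0.02, 0.05, 0, 0]]]'

```text
time: 13.37
tool_pos: [0.5949, 0.1947, 0.1679]
tool_rot: [-0.001, 0.052, 0.999, -0.0]
contact_force: [-0.1, 0.9, 0.5]
gripper_width: 0.994
grasp_force: 0.0
```

Request:
move_arm --targets '[[[100, 0.02, 0.05, 0, 0], [100, 0.02, 0.05, 0, 0], [100, 0.02, 0.05, 0, 0], [100, 0.02, 0.05, 0, 0], [100, 0.018, 0.05, 0, 0]]]'

```text
time: 13.78
tool_pos: [0.5518, 0.3501, 0.1678]
tool_rot: [-0.001, 0.052, 0.999, -0.001]
contact_force: [0.6, -0.1, 0.6]
gripper_width: 1.0
grasp_force: 0.0
```

Request:
move_arm --targets '[[[100, 0, 0, 0.03, 0], [100, 0, 0, 0.03, 0], [100, 0, 0, 0, 0], [100, 0, 0, 0, 0]]]'

```text
time: 14.12
tool_pos: [0.5518, 0.3483, 0.1309]
tool_rot: [-0.002, 0.052, 0.999, -0.001]
contact_force: [-0.7, -0.8, -0.3]
gripper_width: 1.002
grasp_force: 0.0
```

```bash
python3 -c "
from h import *
go(.552,.349,.065,84)
cv2.imwrite('pics/v7.png',grab_frame('wrist')[:,:,::-1])"
```

```text
t 14.12 tcp [0.5518 0.3483 0.1309] w 1.002 F 0.0 yaw 84.05 tilt [-0.005 -0.002]
 total shift frac [-0.0007  0.0016  0.0998]
 turn frac 0.008
```

View pics/v7.png

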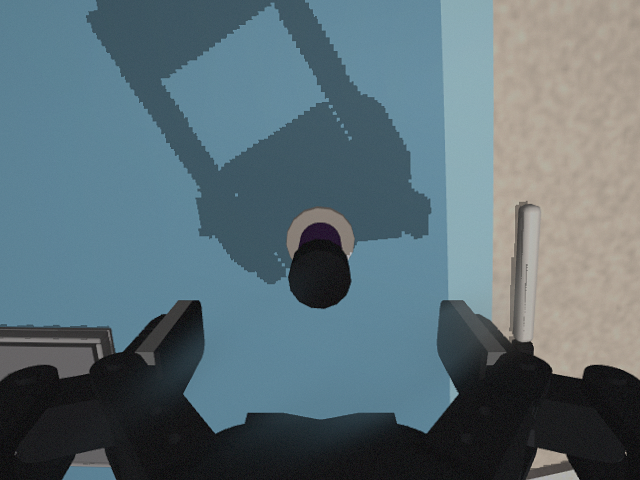

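The small jar is centred between the fingers (cap at about (320,275)); descending to grip.

Request:
move_arm --targets '[[[100, 0, 0.001, 0.035, 0], [100, 0, 0, 0.035, 0], [100, 0, 0, 0.02, 0], [100, 0, 0, 0.008, 0], [100, 0, 0, 0, 0]]]'

```text
time: 14.58
tool_pos: [0.5531, 0.3489, 0.0741]
tool_rot: [-0.001, 0.052, 0.999, -0.001]
contact_force: [-0.7, 0.0, -0.4]
gripper_width: 1.001
grasp_force: 0.0
```

Request:
move_arm --targets '[[[0, 0, 0, 0, 0], [0, 0, 0, 0, 0], [0, 0, 0, 0, 0], [0, 0, 0, 0, 0], [0, 0, 0, 0, 0]]]'

```text
time: 15.0
tool_pos: [0.5541, 0.3497, 0.0763]
tool_rot: [0.001, 0.052, 0.999, 0.0]
contact_force: [-0.2, -0.7, 2.4]
gripper_width: 0.331
grasp_force: 58.9
```

Request:
move_arm --targets '[[[0, 0, 0, 0, 0], [0, 0, 0, -0.03, 0], [0, 0, 0, -0.03, 0], [0, 0, 0, -0.02, 0], [0, 0, 0, 0, 0]]]'

```text
time: 15.42
tool_pos: [0.5554, 0.3506, 0.1268]
tool_rot: [0.003, 0.052, 0.999, 0.002]
contact_force: [1.0, 0.4, -0.1]
gripper_width: 0.332
grasp_force: 59.2
```

```bash
python3 f.py 481 310 .074 .648 .1345 .08
```

```text
bottom 0.051 foot ((554.0995483398438, 348.9929504394531), 20.532724380493164) tcp [474 304] [496 323]
t 15.52 tcp [0.5537 0.3497 0.1234] w 0.33 F 59.2 yaw 84.04 tilt [0.001 0.   ]
 total shift frac [-0.1935 -0.3404  0.0623]
 turn frac 0.007
```

Request:
move_arm --targets '[[[0, -0.016, -0.028, 0, 0], [0, -0.026, -0.046, 0, 0], [0, -0.026, -0.046, 0, 0], [0, -0.026, -0.046, 0, 0], [0, -0.026, -0.046, 0, 0]]]'

```text
time: 15.93
tool_pos: [0.6112, 0.2142, 0.1211]
tool_rot: [-0.001, 0.052, 0.999, -0.0]
contact_force: [0.4, 0.6, -1.4]
gripper_width: 0.332
grasp_force: 59.3
```

Request:
move_arm --targets '[[[0, -0.026, -0.046, 0, 0], [0, -0.026, -0.046, 0, 0], [0, -0.021, -0.036, 0.01, 0], [0, 0, 0, 0.02, 0], [0, 0, 0, 0, 0]]]'

```text
time: 16.35
tool_pos: [0.6455, 0.1331, 0.1007]
tool_rot: [-0.003, 0.053, 0.999, -0.0]
contact_force: [-0.9, -0.6, -2.1]
gripper_width: 0.332
grasp_force: 59.4
```

```bash
python3 f.py 352 334 .0763 .648 .1345 .08
```

```text
bottom 0.0252 foot ((642.5881958007812, 133.09535217285156), 20.535057067871094) tcp [345 311] [366 327]
t 16.45 tcp [0.6458 0.135  0.1027] w 0.331 F 59.4 yaw 84.05 tilt [-0.004  0.   ]
 total shift frac [-0.0038 -0.0004  0.0278]
 turn frac 0.008
```

Request:
move_arm --targets '[[[0, -0.006, 0.002, 0, 0], [0, 0, 0, 0.008, 0], [0, 0, 0, 0.008, 0], [0, 0, 0, 0.006, 0], [0, 0, 0, 0, 0]]]'

```text
time: 16.87
tool_pos: [0.6503, 0.1359, 0.0905]
tool_rot: [-0.001, 0.052, 0.999, -0.0]
contact_force: [-0.4, 0.5, -1.3]
gripper_width: 0.329
grasp_force: 59.4
```

Request:
move_arm --targets '[[[0, 0, 0, 0.003, 0], [0, 0, 0, 0, 0], [0, 0, 0, 0, 0]]]'

```text
time: 17.12
tool_pos: [0.6512, 0.1355, 0.0901]
tool_rot: [-0.0, 0.052, 0.999, -0.0]
contact_force: [0.0, 0.1, -1.0]
gripper_width: 0.33
grasp_force: 59.4
```

Request:
move_arm --targets '[[[0, 0, 0, 0.004, 0], [0, 0, 0, 0, 0], [0, 0, 0, 0.002, 0], [0, 0, 0, 0, 0], [0, 0, 0, 0, 0]]]'

```text
time: 17.53
tool_pos: [0.6512, 0.1354, 0.0865]
tool_rot: [-0.0, 0.052, 0.999, -0.0]
contact_force: [0.6, 0.3, -0.5]
gripper_width: 0.328
grasp_force: 59.4
```

Request:
move_arm --targets '[[[0, 0, 0, 0.002, 0], [0, 0, 0, 0, 0], [0, 0, 0, 0, 0]]]'

```text
time: 17.78
tool_pos: [0.6511, 0.1355, 0.0852]
tool_rot: [-0.0, 0.052, 0.999, -0.0]
contact_force: [-0.5, 1.1, -1.3]
gripper_width: 0.33
grasp_force: 59.4
```

Request:
move_arm --targets '[[[0, 0, 0, 0.002, 0], [0, 0, 0, 0, 0], [0, 0, 0, 0, 0]]]'

```text
time: 18.03
tool_pos: [0.6514, 0.1355, 0.0844]
tool_rot: [0.0, 0.052, 0.999, 0.0]
contact_force: [0.5, 0.1, -0.2]
gripper_width: 0.33
grasp_force: 59.5
```

Request:
move_arm --targets '[[[0, 0, 0, 0.002, 0], [0, 0, 0, 0, 0], [0, 0, 0, 0, 0]]]'

```text
time: 18.28
tool_pos: [0.6519, 0.1355, 0.0843]
tool_rot: [0.001, 0.052, 0.999, 0.0]
contact_force: [-0.5, -1.0, 5.8]
gripper_width: 0.328
grasp_force: 60.1
```

Request:
move_arm --targets '[[[40, 0, 0, 0, 0], [50, 0, 0, 0, 0], [65, 0, 0, 0, 0], [80, 0, 0, 0, 0], [80, 0, 0, 0, 0]]]'

```text
time: 18.7
tool_pos: [0.651, 0.1355, 0.0825]
tool_rot: [-0.0, 0.052, 0.999, -0.0]
contact_force: [0.5, -0.2, 0.1]
gripper_width: 0.802
grasp_force: 0.0
```

Request:
move_arm --targets '[[[80, 0, 0, 0, 0], [80, 0, 0, -0.03, 0], [80, 0, 0, -0.05, 0], [80, 0, 0, -0.05, 0], [80, 0, 0, -0.05, 0]]]'

```text
time: 19.12
tool_pos: [0.6508, 0.1354, 0.1915]
tool_rot: [-0.001, 0.052, 0.999, -0.0]
contact_force: [0.6, -0.3, 0.1]
gripper_width: 0.799
grasp_force: 0.0
```

Request:
move_arm --targets '[[[80, 0.04, 0.05, 0, 0], [80, 0.04, 0.05, 0, 0], [80, 0.04, 0.05, 0, 0], [80, 0, 0, 0, 0], [80, 0, 0, 0, 0]]]'

```text
time: 19.53
tool_pos: [0.5879, 0.234, 0.1909]
tool_rot: [0.0, 0.05, 0.999, -0.0]
contact_force: [0.1, -0.2, -0.6]
gripper_width: 0.8
grasp_force: 0.0
```

Run:
```python
from h import *
for i in range(4): grab_frame('side')
a=grab_frame('scene');b=grab_frame('side');c=get_calibration('scene')
cv2.imwrite('pics/v8.png',np.hstack([a[150:400,100:500,::-1],b[150:400,100:500,::-1]]))
hsv=cv2.cvtColor(a,cv2.COLOR_RGB2HSV);w=(hsv[...,1]<70)&(hsv[...,2]>135)
for s in((266,290),(308,318),(352,334)):
    P=toplane(c,blob(w,s,20,20),.016).astype(np.float32)*1000;print(cv2.minEnclosingCircle(P))
```

```text
((630.2354736328125, -58.62942123413086), 33.63119125366211)
((640.8148803710938, 39.06840515136719), 31.544681549072266)
((649.5195922851562, 134.7061309814453), 21.685237884521484)
```

View pics/v8.png

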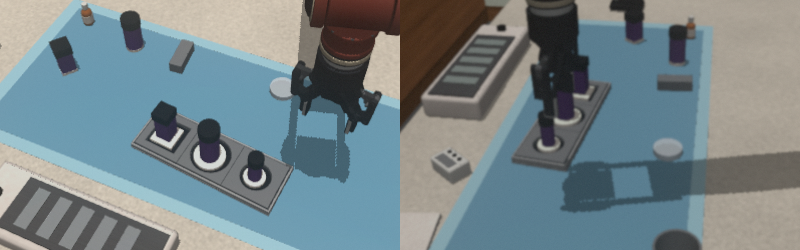

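All three jars stand in their matching recesses, within about 4 mm of centre, and the pots are untouched.

```bash
python3 -c "
from plant import job
print(job.job_done())"
```

```text
the job is handed in; nothing more can be done
None
```

The job is handed in, with no verdict returned: by camera, all three footed jars stand upright in their matching recesses, within about 4 mm of centre, and both pots look unmoved.

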